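# Fit the guide insert and hold the probe in the check station

## Robot

A 6-joint arm with a two-finger parallel gripper is mounted at the origin on the work surface. World frame = base frame: x ahead of the robot, y to its left, z up, the work surface at z = 0. Lengths are in m, angles in degrees, forces in N, time in s.
With the tool pointing down it reaches from about 0.4 to 0.825 m from the base axis. Payload 7 kg.
Tool frame: the origin (TCP) lies midway between the tips of the shut fingers; the grasp point (between the pads) lies 19 mm behind it; z points along the fingers, y is the line along which they close (so a half turn about z gives the same grasp; the last joint's range is limited). The gripper opens to 88 mm and grips with 3 to 60 N. Pads are 19 mm wide; open, the fingers measure 130 mm over their backs; the gripper's body (78 mm by 193 mm) begins 47 mm behind the grasp point.
Start: joints at [85.491, 20.546, 0.682, 0, -70.136, -16.507], TCP at [0.242, 0.63, 0.227] pointing down, gripper open.
Joint ranges: [-176.03, 176.03], [-82.01, 121.73], [-58.28, 71.71], [-173.87, 95.51], [-174.79, -0.11], [-173.66, 173.66]. Speed limits (degrees/s): [136.94, 136.94, 172.46, 180, 180, 180].

## Interface

Orientations are given as [roll, pitch, yaw] about the fixed x, y, z axes, in that order (R = Rz(yaw) Ry(pitch) Rx(roll)).
In Python, from plant import ctrl gives the robot as it stands. The module is installed in compiled form; this text tells all that it offers.
- The arm moves only by the tool send_rows, never from a script. Its argument "plan" is a list that holds one entry, the list of rows, each a list of 6 numbers: the shift along the tool's x, y, z in cm, then the turn, a rotation vector about the tool's x, y, z in degrees. A call has 1 to 8 rows; each row is the pose to reach, as a shift and turn from the pose commanded when the call began, along the tool's axes at that moment; what a row does not reach only later rows make up. A row lasts 1/12 s, in which the tool goes at most 41.7 mm and 7.16 degrees, less where a joint would pass 70% of its speed; a pose out of reach is approached as far as the arm can. A call with a gripper value outside its range is refused whole. "fingers" is the opening, from 0 (shut) to 1 (fully open), set as the call begins (left out, the last holds). The fingers move at their own pace and stop on an object; the grip force is fixed at half the most. Time passes only in rows, so rows that repeat a pose let the fingers close. It gives the time, the measured TCP pose, the force, the opening and the grip force at its end, in the units of the state.
- ctrl.get_obs(): the state, without advancing time (a new reading comes with each control period).
- ctrl.snapshot(name): name is "side" or "top"; returns a dict with "img" (480x640x3 uint8, red, green, blue), "K" (3x3 intrinsics, pixels), "pose" (4x4, takes a point from camera to world coordinates). Camera axes: x right, y down, z forward; pixel columns grow to the right and rows downward; lengths in m; the calibration is good to about 2 mm. A picture is of the moment at which its call begins. There is no depth.
- ctrl.close_job(): hands the job in; it is judged then, once.
The state is a dict: "clock": time; "joint_pos": joint angles; "qvel": joint speeds; "tau": joint torques, N m; "tool_pos": TCP position; "orientation": TCP orientation; "force": force on the tool from outside, world axes, zero at the start; "moment": the same for the moment, N m; "opening": finger opening in m; "gripper_force": force on a finger pad.
Only numpy, scipy, OpenCV 4.12 (cv2) and the standard library are available. Lean on these libraries where they do the work, as an engineer would, in place of code of your own. Each camera call takes 0.05 s, during which the arm holds its last target. There are 200 camera calls.

## Task

First put the blue guide insert (the one with the hole) into the recess of the white check station and press it fully home, flush with the top face, and let go of it. Then take the orange probe out of its holder and lower its steel rod through the insert's hole until the tip has come out below the insert, never letting the probe touch the insert or the station, and finish while still holding it there: upright, centred in the hole, its black collar clear above, carried by the gripper alone. Leave everything else where it is.

Things in the scene. Friction and masses are not known exactly. Their poses are not given: they have to be found in the camera images.
- station: White check station, a fixed block 130 (x) x 100 (y) x 70 mm high with a blue stripe on its -x front. In its top a rectangular recess 77 (x) x 51 (y) mm, centred, its rim bevelled by 4 mm. Origin: centre of its underside, z up.
- recess (a point): Centre of the recess mouth, at the height of the station's top face (70 mm above the work surface); axes as the station's.
- seat (a joint): Dark steel plate 72 x 46 mm, the recess's floor; slides down against 5 N of friction and stays where pushed. Value: travel in m, 0 (face 12 mm below the station's top) to 0.012 (24 mm below, hard stop). Starts at 0 to 3 mm, so an insert laid on it stands 9 to 12 mm proud until pressed down. 34 mm hole in its centre, empty space below down to the work surface.
- insert: Blue plastic guide insert, a block 70 (x) x 44 (y) x 24 mm high, about 90 g, with a 26 mm through hole (vertical, in its centre); lies flat on the foam tray. Fits the recess with 3.5 mm play a side, either way round. Origin: centre of its underside, z up.
- guide_hole (a point): Centre of the hole's mouth in the insert's top face (24 mm above its underside); axes as the insert's.
- holder: Aluminium probe holder, fixed, a bridge with a 90 x 90 mm plate on two side walls, plate top 85 mm above the work surface, an 18 mm hole in the plate's centre. Origin: centre of its underside.
- probe: Probe, about 160 g, hanging upright in the holder by its collar. From below: steel rod 10 mm diameter, 70 mm long; black collar 36 mm diameter (70 to 76 mm above the tip); orange handle 30 (x) x 24 (y) x 60 mm (76 to 136 mm above the tip). All on one axis. Origin: the rod's tip, z up along the rod.
- rod_tip (a point): Tip of the probe's rod (same point as the probe's origin).
- collar (a point): Point on the probe's axis at the collar's underside, 70 mm above the tip.
- tray: Black foam pad, fixed, 120 (x) x 220 (y) x 12 mm high, on which the insert and the blank lie side by side. Origin: centre of its underside.
- blank: Bystander: grey solid block, 70 x 44 x 24 mm, as the insert but without hole, on the foam tray. Origin: centre of its underside.
- gel: Bystander: clear bottle with blue cap, 54 mm diameter, 150 mm high. Origin: centre of its underside.
- spray: Bystander: white bottle with green cap and label, 60 mm diameter, 170 mm high. Origin: centre of its underside.
- bowl: Bystander: steel bowl, 110 mm diameter, 45 mm high. Origin: centre of its underside.
- cup: Bystander: small steel cup, 52 mm diameter, 35 mm high. Origin: centre of its underside.
- jar: Bystander: amber jar with white cap, 48 mm diameter, 50 mm high. Origin: centre of its underside.
- oximeter: Bystander: white finger oximeter, 60 x 34 x 32 mm. Origin: centre of its underside.
Things that resemble listed ones, but are neither listed nor needed, are in the scene too. What is meant by the insert is not green, pink or red, and is the smaller of those in its own colour.

How it is judged:
By the outcome, as a careful person would: the job done as asked, in the order asked, and still so for the second after the job is handed in, while the arm keeps its last pose, push and grip.
It also fails if it takes over 72 s, if anything falls off the work surface, if the arm or the gripper's body presses on something with over 40 N, if the wrist force passes 120 N, or if a joint passes its speed limit or range.

## Working session

There is one attempt and no reset: what is moved stays moved. The work goes in short steps, Python scripts to look and compute and a tool call to move; the robot and the scene stay as the last step left them, time stands still between calls to the robot, and variables do not carry over. Pictures are saved under pics/ and viewed, at most 11 in all, crops included, and the job is handed in when it is done.

Besides the shell and the picture viewer there is one more tool, called after "Request:" as name(argument=value, ...), one argument or row to a line, values as JSON. send_rows: Moves the arm, as the interface text tells. Its arguments: {"type":"object","properties":{"plan":{"type":"array","items":{"type":"array","items":{"type":"array","items":{"type":"number"}}}},"fingers":{"type":"number"}},"required":["plan"]}

```bash
mkdir -p pics; python3 - <<'E'
from plant import ctrl
import cv2,numpy as np
o=ctrl.get_obs(); print({k:np.round(v,4).tolist() for k,v in o.items()})
for n in("top","side"):
    s=ctrl.snapshot(n); cv2.imwrite(f"pics/{n}0.png",s["img"][:,:,::-1]); print(n,np.round(s["K"],1).tolist(),np.round(s["pose"],3).tolist())
E
```

```text
{'clock': 0.0, 'joint_pos': [85.4929, 20.5917, 0.635, -0.0206, -70.1358, -16.5054], 'qvel': [-0.1163, -0.0459, -0.0669, -0.0858, 0.0951, 0.0627], 'tau': [-0.0023, -58.2707, 29.3049, 6.997, 0.0068, -0.0002], 'tool_pos': [0.2419, 0.6297, 0.2256], 'orientation': [179.9058, -0.0077, -21.0195], 'force': [-0.0488, -0.0774, 1.352], 'moment': [-0.021, 0.021, -0.0276], 'gripper_force': 0.0, 'opening': 0.0877}
top [[451.5, 0.0, 314.4], [0.0, 451.5, 245.2], [0.0, 0.0, 1.0]] [[-0.001, -0.993, 0.121, 0.392], [-1.0, -0.002, -0.019, -0.005], [0.02, -0.121, -0.992, 0.989], [0.0, 0.0, 0.0, 1.0]]
side [[505.7, 0.0, 319.6], [0.0, 505.7, 244.2], [0.0, 0.0, 1.0]] [[0.846, -0.306, 0.437, 0.008], [-0.534, -0.5, 0.682, -0.766], [0.01, -0.81, -0.586, 0.725], [0.0, 0.0, 0.0, 1.0]]
```

View pics/top0.png

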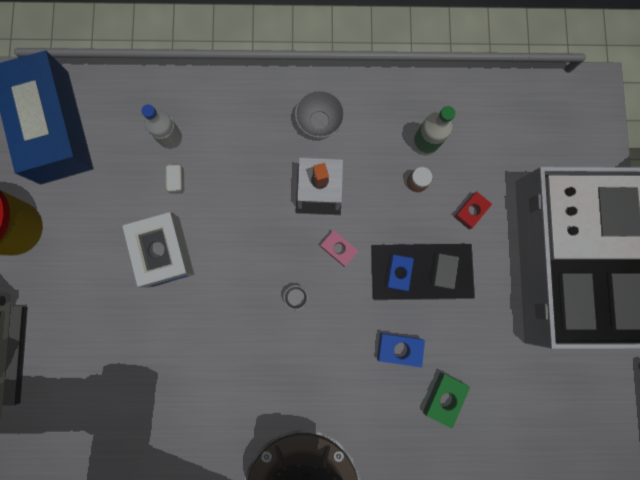

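View pics/side0.png

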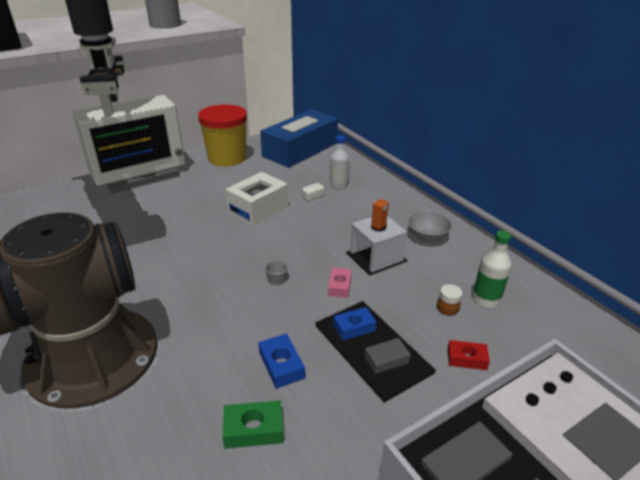

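The top view shows the things that could be taken for the insert: small blue on the tray (401,272), large blue (402,350), pink (340,248), red (473,210) and green (447,400). By the description (not green, pink or red, and the smaller of the blue ones) it is the blue one on the tray. The station is at (155,250), and the holder with the orange probe at (320,180).

```bash
cat > h.py <<'E'
from plant import ctrl
import cv2,numpy as np
def ray(s,uv,z):
    uv=np.atleast_2d(uv).astype(float); d=np.c_[uv,np.ones(len(uv))]@np.linalg.inv(s["K"]).T@s["pose"][:3,:3].T
    c=s["pose"][:3,3]; return c+d*((z-c[2])/d[:,2])[:,None]
def proj(s,p):
    p=np.atleast_2d(p); q=(p-s["pose"][:3,3])@s["pose"][:3,:3]; q=q@s["K"].T; return q[:,:2]/q[:,2:]
def tri(a,ua,b,ub):
    A=[];r=[]
    for s,u in((a,ua),(b,ub)):
        P=s["K"]@np.linalg.inv(s["pose"])[:3]
        A+= [u[0]*P[2]-P[0],u[1]*P[2]-P[1]]
    A=np.array(A); return np.linalg.lstsq(A[:,:3],-A[:,3],rcond=None)[0]
def blobs(m,amin=15):
    c,_=cv2.findContours(m.astype(np.uint8),cv2.RETR_CCOMP,cv2.CHAIN_APPROX_NONE)
    return [x for x in c if cv2.contourArea(x)>amin]
E
python3 - <<'E'
import cv2,numpy as np
t=cv2.imread("pics/top0.png");s=cv2.imread("pics/side0.png")
f=lambda i,x,y,w,h:cv2.resize(i[y:y+h,x:x+w],(400,300),interpolation=cv2.INTER_CUBIC)
cv2.imwrite("pics/crop1.png",np.vstack([np.hstack([f(t,365,235,80,60),f(t,107,212,100,75)]),np.hstack([f(t,280,150,80,60),f(s,320,180,120,90)])]))
E
```

```text
(no output)
```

View pics/crop1.png

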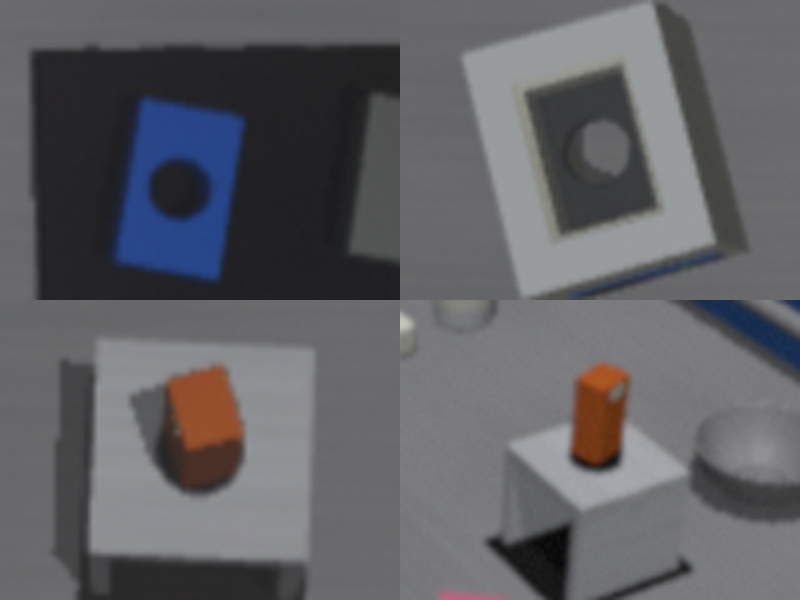

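The crops confirm the choice: top left is the insert with its hole (about pixel 401,272), top right the station with its empty recess, and below the holder with the probe. Next I measure them.

```bash
cat > meas.py <<'E'
from h import *
def rect(s,m,z,ch=3,roi=None,amin=15):
    # biggest contour of mask inside roi, edges cast onto plane z (subpixel by 4x upsampling done by caller)
    x,y,w,h=roi; k=np.zeros(m.shape,bool); k[y:y+h,x:x+w]=m[y:y+h,x:x+w]
    c=max(blobs(k),key=cv2.contourArea)[:,0].astype(float)
    p=ray(s,c,z)[:,:2]*1000
    (cx,cy),(w,h),a=cv2.minAreaRect(p.astype(np.float32))
    if w<h: w,h,a=h,w,a-90
    return np.round([cx,cy,w,h,(a+90)%180-90],1)
def up(s,f=4):
    t=dict(s); t["img"]=cv2.resize(s["img"],None,fx=f,fy=f,interpolation=cv2.INTER_CUBIC)
    K=s["K"].copy(); K[:2]*=f; K[:2,2]+=(f-1)/2; t["K"]=K; return t
E
python3 - <<'E'
from meas import *
s=up(ctrl.snapshot("top")); i=s["img"].astype(int); R,G,B=i[...,0],i[...,1],i[...,2]
R4=lambda *a:[4*x for x in a]
blue=(B-R>45)
print("insert",rect(s,blue,.036,roi=R4(365,235,80,60)))
print("bigblue",rect(s,blue,.03,roi=R4(370,320,70,60)))
k=blue[4*235:4*295,4*365:4*425]; cs=sorted(blobs(k,100),key=cv2.contourArea)
for c in cs: 
    p=ray(s,c[:,0]+np.array([4*365,4*235]),.036)[:,:2]*1e3; (x,y),r=cv2.minEnclosingCircle(p.astype(np.float32)); print("c",np.round([x,y,r],1),len(c))
g=i.mean(2)
print("stn pix",g[4*230,4*143],g[4*255,4*150],g[4*265,4*180],g[4*210,4*125])
print("station",rect(s,(g>130),.070,roi=R4(107,205,100,85)))
k=(g<115)[4*222:4*275,4*130:4*178]; 
for c in blobs(k,3000): 
    p=ray(s,c[:,0]+np.array([4*130,4*222]),.07)[:,:2]*1e3; print("recess?",cv2.minAreaRect(p.astype(np.float32)))
print("holder g",g[4*165,4*305],g[4*195,4*340],g[4*170,4*350])
print("holder",rect(s,(g>125)|(R-B>25),.085,roi=R4(285,150,75,60)))
print("orange vals",i[4*170,4*321],i[4*183,4*320])
top=(R-B>80)&(R>150); print("handle top",rect(s,top,.151,roi=R4(300,155,40,40)))
E
```

```text
insert [ 450.5 -206.1   71.8   45.6  -10.6]
bigblue [ 288.5 -205.9   91.8   58.    81.9]
c [ 450.8 -206.1   13.2] 133
c [ 450.6 -205.8   40.9] 417
stn pix 154.0 52.333333333333336 154.66666666666666 104.66666666666667
station [496.5 304.3 130.2  99.9  16.3]
recess? ((495.306640625, 302.10406494140625), (78.2663345336914, 52.40471649169922), 16.004961013793945)
holder g 144.0 144.33333333333334 107.0
holder [638.2 -34.6  90.1  89.5  87.8]
orange vals [149  79  43] [75 48 38]
handle top [627.  -36.1  15.9   4.6 -65.3]
```

```bash
cat >> meas.py <<'E'
def go(x,y,z,yaw,o=None):
    """shift (cm) and turn (deg) in tool axes from the measured pose to a tool-down target (mm)"""
    from scipy.spatial.transform import Rotation as Ro
    o=o or ctrl.get_obs(); R=Ro.from_euler("xyz",o["orientation"],degrees=True)
    T=Ro.from_euler("xyz",[180,0,yaw],degrees=True)
    return np.round(np.r_[R.inv().apply(np.array([x,y,z])/1e3-o["tool_pos"])*100,(R.inv()*T).as_rotvec(degrees=True)],2)
E
python3 - <<'E'
from meas import *
s=up(ctrl.snapshot("top")); d=up(ctrl.snapshot("side")); i=s["img"].astype(int); R,B=i[...,0],i[...,2]
R4=lambda *a:[4*x for x in a]
print("handle top",rect(s,(R-B>60)&(R>112),.151,roi=R4(300,155,40,40)))
e=d["img"].astype(int); r,b=e[...,0],e[...,2]
# side-view checks: insert hole, station top
k=(b-r>75); print("insert side",rect(d,k,.036,roi=R4(325,300,55,45)), e[4*318,4*340],e[4*332,4*360])
x0,y0=4*325,4*300
for c in blobs(~(b-r>45)[y0:y0+180,x0:x0+220],100):
    if cv2.contourArea(c)<5000: print("hole side",cv2.minEnclosingCircle((ray(d,c[:,0]+np.array([x0,y0]),.036)[:,:2]*1e3).astype(np.float32)))
g=e.mean(2); print("st",g[4*185,4*240],g[4*205,4*275],g[4*205,4*250]); 
print("station side",rect(d,g>165,.07,roi=R4(220,168,75,55)))
k=(r-b>50); print("probe top side",[np.round(ray(d,c[:,0],.151)[:,:2].mean(0)*1e3,1) for c in blobs((k&(r>165))[:, :],200)])
print(go(500,250,230,-60)); print(go(450.5,-206,150,-100.6))
E
```

```text
handle top [636.1 -33.5  28.8  22.7  15.5]
insert side [ 443.9 -214.7   78.    63.6  -10.8] [ 30  70 151] [ 22  51 110]
st 191.66666666666666 116.0 130.33333333333334
station side [494.8 304.  129.7  99.4  16.3]
probe top side [array([ 412.1, -203.3]), array([ 412.7, -202.7]), array([633.3, -35.5])]
[ 3.771e+01  2.621e+01 -3.700e-01  4.000e-02 -2.000e-02  3.898e+01]
[ 4.945e+01  7.054e+01  7.670e+00  3.000e-02 -3.000e-02  7.958e+01]
```

Request:
send_rows(
  plan=[
    [[37.7, 26.2, -0.5, 0, 0, 39], [37.7, 26.2, -0.5, 0, 0, 39], [37.7, 26.2, -0.5, 0, 0, 39], [37.7, 26.2, -0.5, 0, 0, 39], [37.7, 26.2, -0.5, 0, 0, 39], [37.7, 26.2, -0.5, 0, 0, 39], [37.7, 26.2, -0.5, 0, 0, 39], [37.7, 26.2, -0.5, 0, 0, 39]],
  ],
  fingers=1,
)

```text
clock: 0.92
tool_pos: [0.43, 0.3525, 0.2305]
orientation: [-180.0, 0.0, -60.0]
force: [0.5, 0.4, 1.2]
opening: 0.0875
gripper_force: 0.0
```

```bash
python3 -c "
from meas import *
print(ctrl.get_obs()['tool_pos']);print(go(450.5,-206,130,-100.6))"
```

```text
[0.43000369 0.35252423 0.23047131]
[ 4.940e+01  2.614e+01  1.002e+01 -2.000e-02  2.000e-02  4.058e+01]
```

Request:
send_rows(
  plan=[
    [[49.4, 26.1, 3, 0, 0, 40.6], [49.4, 26.1, 3, 0, 0, 40.6], [49.4, 26.1, 3, 0, 0, 40.6], [49.4, 26.1, 3, 0, 0, 40.6], [49.4, 26.1, 3, 0, 0, 40.6], [49.4, 26.1, 3, 0, 0, 40.6], [49.4, 26.1, 3, 0, 0, 40.6], [49.4, 26.1, 3, 0, 0, 40.6]],
  ],
)

```text
clock: 1.58
tool_pos: [0.4413, 0.0199, 0.2126]
orientation: [-179.9, 0.0, -100.6]
force: [1.1, 0.6, -0.7]
opening: 0.0877
gripper_force: 0.0
```

```bash
python3 -c "
from meas import *
print(ctrl.get_obs()['tool_pos']);print(go(450.5,-206,130,-100.6))"
```

```text
[0.44128644 0.01989864 0.2126446 ]
[ 2.204e+01 -5.060e+00  8.250e+00 -5.000e-02  4.000e-02 -1.000e-02]
```

Request:
send_rows(
  plan=[
    [[22, -5.1, 10, 0, 0, 0], [22, -5.1, 10, 0, 0, 0], [22, -5.1, 10, 0, 0, 0], [22, -5.1, 10, 0, 0, 0], [22, -5.1, 10, 0, 0, 0], [22, -5.1, 10, 0, 0, 0], [22, -5.1, 10, 0, 0, 0], [22, -5.1, 10, 0, 0, 0]],
  ],
)

```text
clock: 2.25
tool_pos: [0.4502, -0.2056, 0.1111]
orientation: [179.8, -0.0, -100.9]
force: [-0.6, 0.1, 0.1]
opening: 0.0875
gripper_force: 0.0
```

```bash
python3 - <<'E'
from meas import *
print(go(450.5,-206,29,-100.6))
s=ctrl.snapshot("side");x,y,w,h=260,220,160,120
cv2.imwrite("pics/a.png",cv2.resize(s["img"][y:y+h,x:x+w,::-1],None,fx=4,fy=4))
E
```

```text
[ 0.03 -0.06  8.2   0.16 -0.02 -0.25]
```

View pics/a.png

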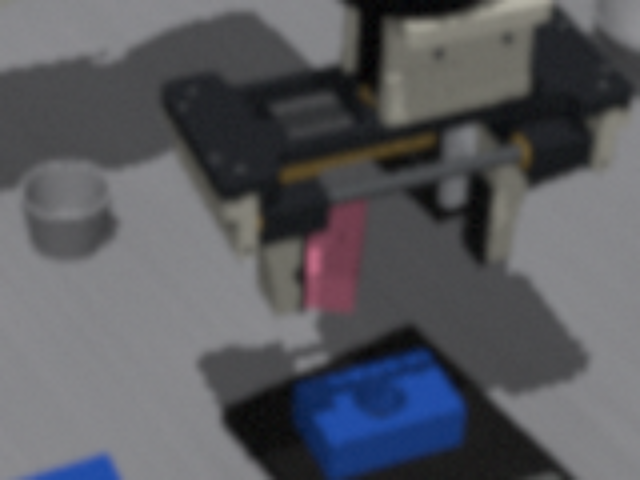

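The side view shows the open fingers above the insert (crop pixels 285,300 and 495,250), lined up along its long axis, with the blank clear. I go down next and grip with 7 mm overlap.

Request:
send_rows(
  plan=[
    [[0, 0, 2.5, 0, 0, 0], [0, 0, 5, 0, 0, 0], [0, 0, 6.8, 0, 0, 0], [0, 0, 7.6, 0, 0, 0], [0, 0, 8.2, 0, 0, 0], [0, 0, 8.2, 0, 0, 0], [0, 0, 8.2, 0, 0, 0], [0, 0, 8.2, 0, 0, 0]],
  ],
)

```text
clock: 2.97
tool_pos: [0.4524, -0.2037, 0.0315]
orientation: [-179.9, 0.0, -100.6]
force: [1.0, -0.3, 0.3]
opening: 0.0876
gripper_force: 0.0
```

Request:
send_rows(
  plan=[
    [[0, 0, 0, 0, 0, 0], [0, 0, 0, 0, 0, 0], [0, 0, 0, 0, 0, 0], [0, 0, 0, 0, 0, 0], [0, 0, 0, 0, 0, 0], [0, 0, 0, 0, 0, 0], [0, 0, 0, 0, 0, 0], [0, 0, 0, 0, 0, 0]],
  ],
  fingers=0,
)

```text
clock: 3.63
tool_pos: [0.4516, -0.204, 0.0307]
orientation: [-180.0, -0.0, -100.6]
force: [-1.7, 1.4, 6.6]
opening: 0.0695
gripper_force: 30.0
```

Request:
send_rows(
  plan=[
    [[0, 0, -2, 0, 0, 0], [0, 0, -4, 0, 0, 0], [0, 0, -8, 0, 0, 0], [0, 0, -12, 0, 0, 0], [0, 0, -15, 0, 0, 0], [0, 0, -15, 0, 0, 0], [0, 0, -15, 0, 0, 0], [0, 0, -15, 0, 0, 0]],
  ],
)

```text
clock: 4.3
tool_pos: [0.4507, -0.2037, 0.1797]
orientation: [180.0, 0.0, -100.6]
force: [-0.8, 0.7, -1.4]
opening: 0.0691
gripper_force: 30.0
```

```bash
python3 - <<'E'
from meas import *
print(ctrl.get_obs()["opening"],go(495.7,304.2,180,-73.7))
for n in("side",):
    s=ctrl.snapshot(n);x,y,w,h=260,170,200,150
    cv2.imwrite("pics/b.png",cv2.resize(s["img"][y:y+h,x:x+w,::-1],None,fx=3,fy=3))
E
```

```text
0.069129934669717 [-5.075e+01  4.960e+00 -0.000e+00  4.000e-02  4.000e-02 -2.694e+01]
```

View pics/b.png

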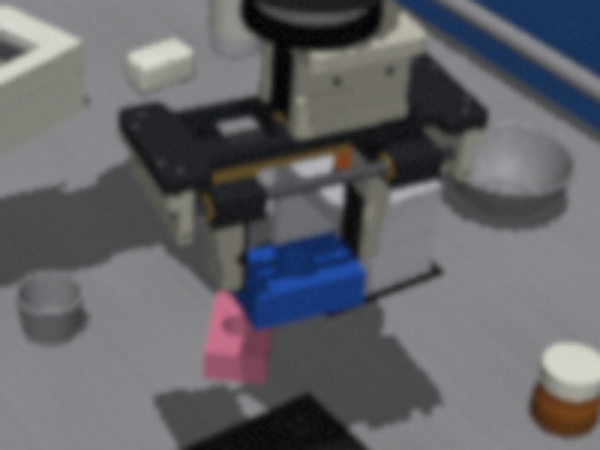

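The insert hangs level between the fingertips (crop pixel 305,275). I check the reading noise, then carry it to the station.

```bash
python3 - <<'E'
from meas import *
P=[]
for k in range(10): ctrl.snapshot("top"); P.append(ctrl.get_obs()["tool_pos"])
P=np.array(P)*1e3; print(P.mean(0).round(2),P.std(0).round(2))
E
```

```text
[ 450.91 -203.85  179.44] [0.35 0.05 0.47]
```

Request:
send_rows(
  plan=[
    [[-50.7, 5, -1, 0, 0, -27], [-50.7, 5, -1, 0, 0, -27], [-50.7, 5, -1, 0, 0, -27], [-50.7, 5, -1, 0, 0, -27], [-50.7, 5, -1, 0, 0, -27], [-50.7, 5, -1, 0, 0, -27], [-50.7, 5, -1, 0, 0, -27], [-50.7, 5, -1, 0, 0, -27]],
  ],
)

```text
clock: 5.52
tool_pos: [0.48, 0.1303, 0.1873]
orientation: [-180.0, 0.0, -73.6]
force: [1.0, -0.3, -1.1]
opening: 0.0693
gripper_force: 30.0
```

```bash
python3 - <<'E'
from meas import *
print(go(495.7,304.2,180,-73.7))
E
```

```text
[-1.624e+01 -6.410e+00  7.400e-01 -5.000e-02  1.000e-02  1.000e-01]
```

Request:
send_rows(
  plan=[
    [[-16.2, -6.4, 1, 0, 0, 0], [-16.2, -6.4, 1, 0, 0, 0], [-16.2, -6.4, 1, 0, 0, 0], [-16.2, -6.4, 1, 0, 0, 0], [-16.2, -6.4, 1, 0, 0, 0], [-16.2, -6.4, 5, 0, 0, 0], [-16.2, -6.4, 5, 0, 0, 0], [-16.2, -6.4, 5, 0, 0, 0]],
  ],
)

```text
clock: 6.18
tool_pos: [0.4949, 0.3006, 0.1353]
orientation: [179.8, -0.2, -73.6]
force: [-0.0, 0.3, -0.1]
opening: 0.0694
gripper_force: 30.0
```

```bash
cat >> meas.py <<'E'
def avg(n=6):
    P=[];A=[];F=[]
    for k in range(n):
        ctrl.snapshot("top"); o=ctrl.get_obs(); P.append(o["tool_pos"]); A.append(o["orientation"][2]); F.append(o["force"])
    return dict(tool_pos=np.mean(P,0),orientation=np.array([180,0,np.mean(A)]),force=np.mean(F,0),opening=o["opening"])
E
python3 - <<'E'
from meas import *
o=avg(); print(o,go(495.2,306.2,98,-73.7,o))
s=ctrl.snapshot("side");x,y,w,h=180,110,140,105
cv2.imwrite("pics/c.png",cv2.resize(s["img"][y:y+h,x:x+w,::-1],None,fx=5,fy=5,interpolation=cv2.INTER_CUBIC))
E
```

```text
{'tool_pos': array([0.496721  , 0.30168703, 0.13829476]), 'orientation': array([180.        ,   0.        , -73.62231075]), 'force': array([ 0.0838375 , -0.07307015, -0.60549177]), 'opening': 0.06925005095518108} [-0.48  0.02  4.03  0.   -0.    0.08]
```

View pics/c.png

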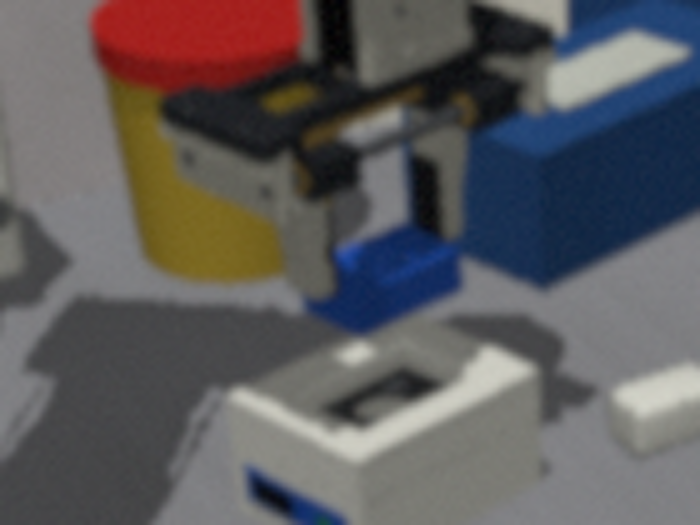

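The insert hangs over the station, its lower front corner at about pixel (252.4,176.4) and its right one at (272.4,167). I check its centre with those corners.

```bash
python3 - <<'E'
from meas import *
s=ctrl.snapshot("side"); p=ray(s,[[252.2,176.2],[272.2,166.9]],.1213)[:,:2]*1e3
print(p.round(1)); a=np.radians(16.3);R=np.array([[np.cos(a),-np.sin(a)],[np.sin(a),np.cos(a)]])
print((p-np.array([[-35,-22],[35,-22]])@R.T).round(1), np.degrees(np.arctan2(*(p[1]-p[0])[::-1])))
E
```

```text
[[470.  269.7]
 [536.2 288.3]]
[[497.5 300.6]
 [496.4 299.6]] 15.711685999366528
```

Request:
send_rows(
  plan=[
    [[-0.45, 0.05, 1, 0, 0, 0], [-0.45, 0.05, 2, 0, 0, 0], [-0.45, 0.05, 3.3, 0, 0, 0], [-0.45, 0.05, 4, 0, 0, 0], [-0.45, 0.05, 4.6, 0, 0, 0], [-0.45, 0.05, 5.2, 0, 0, 0], [-0.45, 0.05, 5.6, 0, 0, 0], [-0.45, 0.05, 5.6, 0, 0, 0]],
  ],
)

```text
clock: 7.25
tool_pos: [0.4939, 0.3054, 0.0799]
orientation: [179.9, -0.0, -73.6]
force: [-0.7, 0.3, -0.6]
opening: 0.0694
gripper_force: 30.0
```

```bash
python3 - <<'E'
from meas import *
o=avg(); print(o,go(495.3,306,75,-73.7,o))
E
```

```text
{'tool_pos': array([0.49444474, 0.30590779, 0.08112269]), 'orientation': array([180.        ,   0.        , -73.61287988]), 'force': array([-0.0640485 , -0.22143691, -0.38725491]), 'opening': 0.06952511654297293} [ 0.02 -0.08  0.61  0.   -0.    0.09]
```

Request:
send_rows(
  plan=[
    [[0, -0.05, 0.2, 0, 0, 0], [0, -0.05, 0.4, 0, 0, 0], [0, -0.05, 0.5, 0, 0, 0], [0, -0.05, 0.6, 0, 0, 0], [0, -0.05, 0.6, 0, 0, 0], [0, -0.05, 0.6, 0, 0, 0]],
  ],
)

```text
clock: 8.05
tool_pos: [0.4947, 0.3059, 0.0748]
orientation: [180.0, -0.0, -73.6]
force: [-0.4, -0.7, 1.0]
opening: 0.0692
gripper_force: 30.0
```

```bash
python3 - <<'E'
from meas import *
print(avg())
E
```

```text
{'tool_pos': array([0.49473358, 0.30587095, 0.07483418]), 'orientation': array([180.       ,   0.       , -73.6168113]), 'force': array([-0.45399818, -0.41075261, -0.19675129]), 'opening': 0.06958681205763984}
```

Request:
send_rows(
  plan=[
    [[0, 0, 0.05, 0, 0, 0], [0, 0, 0.1, 0, 0, 0], [0, 0, 0.15, 0, 0, 0], [0, 0, 0.2, 0, 0, 0], [0, 0, 0.2, 0, 0, 0]],
  ],
)

```text
clock: 8.77
tool_pos: [0.4948, 0.3059, 0.0729]
orientation: [-180.0, 0.0, -73.6]
force: [-1.3, -0.7, 3.0]
opening: 0.0694
gripper_force: 30.0
```

```bash
python3 - <<'E'
from meas import *
print(avg())
E
```

```text
{'tool_pos': array([0.49477938, 0.3059086 , 0.0729044 ]), 'orientation': array([180.        ,   0.        , -73.61481521]), 'force': array([-1.71148887, -0.65639392,  3.23245316]), 'opening': 0.06984544159233916}
```

Request:
send_rows(
  plan=[
    [[0, 0, 0, 0, 0, 0], [0, 0, 0, 0, 0, 0], [0, 0, 0, 0, 0, 0], [0, 0, 0, 0, 0, 0], [0, 0, 0, 0, 0, 0]],
  ],
  fingers=0.95,
)

```text
clock: 9.48
tool_pos: [0.4948, 0.3059, 0.0727]
orientation: [180.0, -0.0, -73.6]
force: [0.3, -0.6, 0.2]
opening: 0.0831
gripper_force: 0.0
```

Request:
send_rows(
  plan=[
    [[0, 0, -1, 0, 0, 0], [0, 0, -2.5, 0, 0, 0], [0, 0, -4, 0, 0, 0], [0, 0, -4, 0, 0, 0]],
  ],
)

```text
clock: 9.82
tool_pos: [0.4963, 0.3072, 0.1166]
orientation: [-179.7, 0.1, -73.6]
force: [0.1, 0.2, 1.6]
opening: 0.0833
gripper_force: 0.0
```

Request:
send_rows(
  plan=[
    [[0, 0, 0, 0, 0, 0], [0, 0, 0, 0, 0, 0], [0, 0, 0, 0, 0, 0], [0, 0, 0, 0, 0, 0], [0, 0, 0, 0, 0, 0], [0, 0, 0, 0, 0, 0], [0, 0, 0, 0, 0, 0], [0, 0, 0, 0, 0, 0]],
  ],
  fingers=0.34,
)

```text
clock: 10.48
tool_pos: [0.4947, 0.3059, 0.1127]
orientation: [180.0, -0.0, -73.6]
force: [0.5, -0.3, -0.8]
opening: 0.0354
gripper_force: 0.0
```

```bash
python3 - <<'E'
from meas import *
o=avg();print(o,go(495.3,304.2,90,-73.7,o))
s=ctrl.snapshot("side");x,y,w,h=180,110,140,105
cv2.imwrite("pics/d.png",cv2.resize(s["img"][y:y+h,x:x+w,::-1],None,fx=5,fy=5,interpolation=cv2.INTER_CUBIC))
E
```

```text
{'tool_pos': array([0.49474515, 0.30589921, 0.11282061]), 'orientation': array([180.        ,   0.        , -73.61644378]), 'force': array([0.27505895, 0.28147983, 0.23398641]), 'opening': 0.03005584031741612} [ 0.18 -0.01  2.28  0.   -0.    0.08]
```

View pics/d.png

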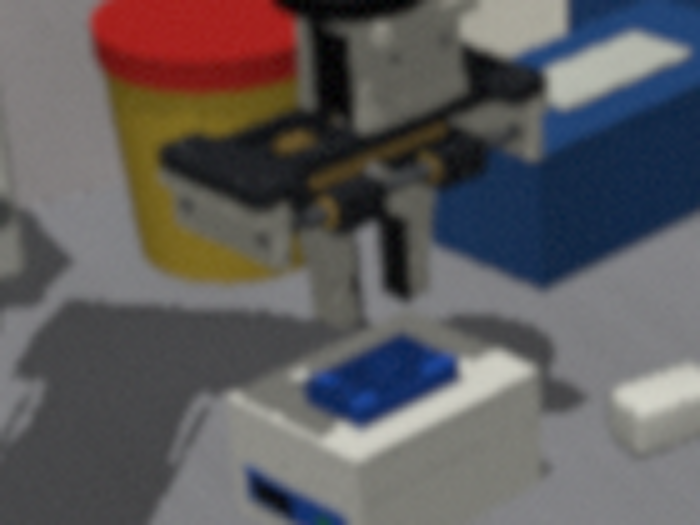

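The insert lies in the recess, level and standing proud (crop pixel 385,375), and the half-shut fingers are free above it. I press it home now with a fingertip on either side of the hole.

Request:
send_rows(
  plan=[
    [[0.2, 0, 1, 0, 0, 0], [0.2, 0, 2, 0, 0, 0], [0.2, 0, 2.8, 0, 0, 0], [0.2, 0, 3.2, 0, 0, 0], [0.2, 0, 3.4, 0, 0, 0], [0.2, 0, 3.6, 0, 0, 0], [0.2, 0, 3.8, 0, 0, 0], [0.2, 0, 3.8, 0, 0, 0]],
  ],
)

```text
clock: 11.5
tool_pos: [0.4953, 0.3039, 0.0747]
orientation: [-180.0, -0.0, -73.6]
force: [0.8, 0.0, -0.3]
opening: 0.0297
gripper_force: 0.0
```

Request:
send_rows(
  plan=[
    [[0, 0, 0.1, 0, 0, 0], [0, 0, 0.2, 0, 0, 0], [0, 0, 0.3, 0, 0, 0], [0, 0, 0.4, 0, 0, 0], [0, 0, 0.45, 0, 0, 0], [0, 0, 0.45, 0, 0, 0]],
  ],
)

```text
clock: 12.0
tool_pos: [0.4956, 0.3043, 0.0705]
orientation: [-180.0, 0.0, -73.6]
force: [0.2, 0.1, 2.0]
opening: 0.0299
gripper_force: 1.2
```

```bash
python3 - <<'E'
from meas import *
print(avg())
E
```

```text
{'tool_pos': array([0.49560871, 0.30431328, 0.07048456]), 'orientation': array([180.        ,   0.        , -73.60868569]), 'force': array([0.63141142, 0.42239834, 2.22281276]), 'opening': 0.029958882264317917}
```

Request:
send_rows(
  plan=[
    [[0, 0, 0.03, 0, 0, 0], [0, 0, 0.06, 0, 0, 0], [0, 0, 0.1, 0, 0, 0], [0, 0, 0.1, 0, 0, 0]],
  ],
)

```text
clock: 12.63
tool_pos: [0.4957, 0.3043, 0.0703]
orientation: [-179.9, 0.0, -73.6]
force: [-1.0, 0.3, 9.5]
opening: 0.0299
gripper_force: 4.6
```

```bash
python3 - <<'E'
from meas import *
print(avg())
E
```

```text
{'tool_pos': array([0.4956365 , 0.3043051 , 0.07025378]), 'orientation': array([180.        ,   0.        , -73.59603631]), 'force': array([-1.13885849,  0.23514404,  8.92450892]), 'opening': 0.029411025096319664}
```

Request:
send_rows(
  plan=[
    [[0, 0, 0.05, 0, 0, 0], [0, 0, 0.1, 0, 0, 0], [0, 0, 0.15, 0, 0, 0], [0, 0, 0.15, 0, 0, 0], [0, 0, 0.15, 0, 0, 0]],
  ],
)

```text
clock: 13.35
tool_pos: [0.4957, 0.3044, 0.0701]
orientation: [-179.9, 0.0, -73.6]
force: [-6.5, -0.9, 20.4]
opening: 0.0299
gripper_force: 10.3
```

```bash
python3 - <<'E'
from meas import *
print(avg())
E
```

```text
{'tool_pos': array([0.49571327, 0.30435628, 0.0701082 ]), 'orientation': array([180.        ,   0.        , -73.56835984]), 'force': array([-5.36586725, -1.44658338, 20.75768554]), 'opening': 0.029807161420180372}
```

Request:
send_rows(
  plan=[
    [[0, 0, -1, 0, 0, 0], [0, 0, -4, 0, 0, 0], [0, 0, -8, 0, 0, 0], [0, 0, -12, 0, 0, 0], [10, 5, -14, 0, 0, 0], [15, 8, -14, 0, 0, 0], [20, 10, -14, 0, 0, 0], [20, 10, -14, 0, 0, 0]],
  ],
  fingers=0.7,
)

```text
clock: 14.32
tool_pos: [0.4641, 0.1393, 0.2043]
orientation: [180.0, 0.0, -73.6]
force: [0.5, 0.2, 0.9]
opening: 0.0611
gripper_force: 0.0
```

```bash
python3 - <<'E'
from meas import *
o=avg();print(o,go(636,-33.7,210,-74.5,o))
raw=ctrl.snapshot("top");s=up(raw);i=s["img"].astype(int); R,B=i[...,0],i[...,2]
m=(B-R>35); R4=lambda *a:[4*x for x in a]; roi=R4(130,222,48,53)
print("insert",rect(s,m,.070,roi=roi))
x,y,w,h=roi
for c in blobs(m[y:y+h,x:x+w],100):
    print(np.round(np.hstack(cv2.minEnclosingCircle((ray(s,c[:,0]+np.array([x,y]),.07)[:,:2]*1e3).astype(np.float32))),1))
g=i.mean(2); print("station",rect(s,g>130,.070,roi=R4(107,205,100,85)))
d=ctrl.snapshot("side")
f=lambda a,x,y:cv2.resize(a["img"][y:y+60,x:x+80,::-1],(400,300),interpolation=cv2.INTER_CUBIC)
cv2.imwrite("pics/e.png",np.hstack([f(raw,115,222),f(d,215,165)]))
E
```

```text
{'tool_pos': array([0.46422862, 0.13848226, 0.20459009]), 'orientation': array([180.        ,   0.        , -73.71894179]), 'force': array([-0.52913816, -0.73696257, -0.04060597]), 'opening': 0.061375071970319134} [ 21.34 -11.66  -0.54   0.    -0.     0.78]Traceback (most recent call last):
  File "<stdin>", line 5, in <module>
  File "meas.py", line 5, in rect
    c=max(blobs(k),key=cv2.contourArea)[:,0].astype(float)
      ~~~^^^^^^^^^^^^^^^^^^^^^^^^^^^^^^
ValueError: max() iterable argument is empty
```

Request:
send_rows(
  plan=[
    [[21.3, -11.7, -0.5, 0, 0, 0.8], [21.3, -11.7, -0.5, 0, 0, 0.8], [21.3, -11.7, -0.5, 0, 0, 0.8], [21.3, -11.7, -0.5, 0, 0, 0.8], [21.3, -11.7, -0.5, 0, 0, 0.8], [21.3, -11.7, -0.5, 0, 0, 0.8], [21.3, -11.7, -0.5, 0, 0, 0.8], [21.3, -11.7, -0.5, 0, 0, 0.8]],
  ],
)

```text
clock: 15.33
tool_pos: [0.6387, -0.0309, 0.2072]
orientation: [179.8, 0.0, -74.5]
force: [0.4, -0.3, -0.2]
opening: 0.0615
gripper_force: 0.0
```

```bash
cat > look.py <<'E'
from meas import *
o=avg();print(o,go(636,-33.7,108,-74.5,o))
raw=ctrl.snapshot("top");s=up(raw);i=s["img"].astype(int); R,B=i[...,0],i[...,2]
d=ctrl.snapshot("side")
f=lambda a,x,y:cv2.resize(a["img"][y:y+60,x:x+80,::-1],(400,300),interpolation=cv2.INTER_CUBIC)
cv2.imwrite("pics/e.png",np.vstack([np.hstack([f(raw,115,222),f(d,215,165)]),np.hstack([f(d,330,170),f(raw,280,150)])]))
m=(B-R>35); R4=lambda *a:[4*x for x in a]; roi=R4(130,222,48,53)
x,y,w,h=roi
for c in blobs(m[y:y+h,x:x+w],100):
    p=(ray(s,c[:,0]+np.array([x,y]),.07)[:,:2]*1e3).astype(np.float32); print(np.round(np.hstack(cv2.minEnclosingCircle(p)),1),cv2.minAreaRect(p))
g=i.mean(2); print("station",rect(s,(g>130)|m,.070,roi=R4(107,205,100,85)))
E
python3 look.py
```

```text
{'tool_pos': array([ 0.63752163, -0.02933102,  0.20882517]), 'orientation': array([180.       ,   0.       , -74.3596079]), 'force': array([-0.19874073,  0.17980559,  0.07414417]), 'opening': 0.06130807162353109} [ 0.38  0.26 10.08  0.   -0.    0.14]Traceback (most recent call last):
  File "look.py", line 11, in <module>
    g=i.mean(2); print("station",rect(s,(g>130)|m,.070,roi=R4(107,205,100,85)))
                                 ~~~~^^^^^^^^^^^^^^^^^^^^^^^^^^^^^^^^^^^^^^^^^
  File "meas.py", line 5, in rect
    c=max(blobs(k),key=cv2.contourArea)[:,0].astype(float)
      ~~~^^^^^^^^^^^^^^^^^^^^^^^^^^^^^^
ValueError: max() iterable argument is empty
```

View pics/e.png

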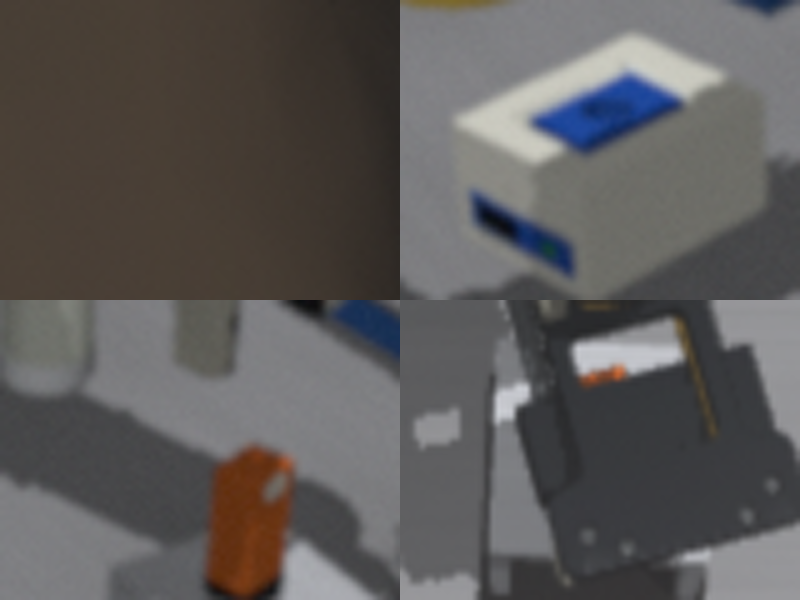

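In the side view the insert is flush with the station's top (crop pixel 608,110), and the arm hides the station from the top camera. I measure the insert in the side view while going down on the probe.

Request:
send_rows(
  plan=[
    [[0.4, 0.25, 1, 0, 0, 0.1], [0.4, 0.25, 3, 0, 0, 0.1], [0.4, 0.25, 5.5, 0, 0, 0.1], [0.4, 0.25, 8, 0, 0, 0.1], [0.4, 0.25, 9.4, 0, 0, 0.1], [0.4, 0.25, 10.1, 0, 0, 0.1], [0.4, 0.25, 10.1, 0, 0, 0.1], [0.4, 0.25, 10.1, 0, 0, 0.1]],
  ],
)

```text
clock: 16.4
tool_pos: [0.6366, -0.0349, 0.1086]
orientation: [180.0, -0.0, -74.5]
force: [0.6, -0.8, 0.3]
opening: 0.0612
gripper_force: 0.0
```

```bash
python3 - <<'E'
from meas import *
o=avg();print(o,go(636,-33.7,108,-74.5,o))
d=up(ctrl.snapshot("side"));e=d["img"].astype(int); r,b=e[...,0],e[...,2]
x,y,w,h=[4*k for k in(235,175,40,25)]
m=(b-r>40); print("insert side",rect(d,m,.07,roi=(x,y,w,h)))
g=e.mean(2)
q=g[y:y+h,x:x+w]*1.0
hm=(q<55)&m[y:y+h,x:x+w]|(q<55)
for c in blobs(hm,60): print("dark",(ray(d,c[:,0]+np.array([x,y]),.07)[:,:2]*1e3).mean(0).round(1),cv2.contourArea(c), np.round(cv2.minAreaRect((ray(d,c[:,0]+np.array([x,y]),.07)[:,:2]*1e3).astype(np.float32))[1],1))
# holder/ station top corners in side
print("station side",rect(d,(g>165)|(m),.07,roi=[4*k for k in(220,165,75,40)]))
E
```

```text
{'tool_pos': array([ 0.63714906, -0.03473448,  0.10952473]), 'orientation': array([180.        ,   0.        , -74.50572498]), 'force': array([0.02084356, 0.39974787, 0.03396917]), 'opening': 0.06109194371233162} [-0.13  0.08  0.15  0.    0.   -0.01]
insert side [492.5 300.   73.7  48.6  15.4]
station side [492.9 310.4 132.1  89.3  16.2]
```

Request:
send_rows(
  plan=[
    [[-0.1, 0.1, 0.1, 0, 0, 0], [-0.1, 0.1, 0.1, 0, 0, 0], [-0.1, 0.1, 0.1, 0, 0, 0], [-0.1, 0.1, 0.1, 0, 0, 0], [-0.1, 0.1, 0.1, 0, 0, 0], [-0.1, 0.1, 0.1, 0, 0, 0], [-0.1, 0.1, 0.1, 0, 0, 0], [-0.1, 0.1, 0.1, 0, 0, 0]],
  ],
  fingers=0,
)

```text
clock: 17.42
tool_pos: [0.6355, -0.0341, 0.1074]
orientation: [-180.0, -0.0, -74.5]
force: [0.6, 0.8, 0.2]
opening: 0.03
gripper_force: 30.0
```

```bash
python3 - <<'E'
from meas import *
print(avg())
E
```

```text
{'tool_pos': array([ 0.63539794, -0.03408482,  0.1073874 ]), 'orientation': array([180.        ,   0.        , -74.51411917]), 'force': array([ 1.19427511,  0.12403352, -0.66776535]), 'opening': 0.029976005061875706}
```

Request:
send_rows(
  plan=[
    [[0, 0, -1, 0, 0, 0], [0, 0, -2.5, 0, 0, 0], [0, 0, -4, 0, 0, 0], [0, 0, -6, 0, 0, 0], [0, 0, -8, 0, 0, 0], [0, 0, -10, 0, 0, 0], [0, 0, -12, 0, 0, 0], [0, 0, -12, 0, 0, 0]],
  ],
)

```text
clock: 18.38
tool_pos: [0.6368, -0.0343, 0.2325]
orientation: [-179.7, -0.1, -74.5]
force: [0.5, 0.4, -0.6]
opening: 0.0299
gripper_force: 30.0
```

```bash
python3 - <<'E'
from meas import *
o=avg();print(o,go(470,250,230,-74.5,o))
E
```

```text
{'tool_pos': array([ 0.63477444, -0.03411125,  0.22733012]), 'orientation': array([180.        ,   0.        , -74.52543497]), 'force': array([-0.06540654, -0.18336279, -2.83393909]), 'opening': 0.02990853968036414} [-3.178e+01  8.300e+00 -2.700e-01  0.000e+00  0.000e+00 -3.000e-02]
```

Request:
send_rows(
  plan=[
    [[-3, 0.8, 0, 0, 0, 0], [-6.5, 1.7, 0, 0, 0, 0], [-10, 2.6, 0, 0, 0, 0], [-13.5, 3.5, 0, 0, 0, 0], [-17, 4.4, 0, 0, 0, 0], [-20.5, 5.3, 0, 0, 0, 0], [-24, 6.2, 0, 0, 0, 0], [-27.5, 7.1, 0, 0, 0, 0]],
  ],
)

```text
clock: 19.35
tool_pos: [0.4919, 0.213, 0.2267]
orientation: [179.9, -0.0, -74.5]
force: [0.6, 0.6, -1.3]
opening: 0.03
gripper_force: 30.0
```

```bash
python3 - <<'E'
from meas import *
o=ctrl.get_obs();print(o["opening"],go(330,540,230,-40,o))
E
```

```text
0.02995921086709964 [-3.584e+01  6.880e+00 -3.400e-01  7.000e-02 -1.000e-02 -3.452e+01]
```

Request:
send_rows(
  plan=[
    [[-4, 0.8, 0, 0, 0, 0], [-8, 1.6, 0, 0, 0, 0], [-12, 2.4, 0, 0, 0, 0], [-16, 3.2, 0, 0, 0, 0], [-20, 4, 0, 0, 0, 0], [-25, 5, 0, 0, 0, 0], [-30, 6, 0, 0, 0, 0], [-34, 6.5, 0, 0, 0, 0]],
  ],
)

```text
clock: 20.02
tool_pos: [0.3453, 0.5077, 0.2267]
orientation: [180.0, -0.1, -74.5]
force: [2.0, 0.9, -2.5]
opening: 0.0299
gripper_force: 30.0
```

```bash
sed -i 's#pics/e.png#pics/g.png#' look.py; python3 look.py
```

```text
{'tool_pos': array([0.34539312, 0.50868651, 0.22590677]), 'orientation': array([180.      ,   0.      , -74.388698]), 'force': array([ 0.77433014,  0.62724591, -1.7342524 ]), 'opening': 0.03032580157353595} [ 60.06 -13.39  11.79  -0.    -0.     0.11]
[495.3 303.   41.3] ((495.32781982421875, 302.83984375), (72.12893676757812, 46.15381622314453), 16.278385162353516)
[495.2 302.6  12.8] ((494.6333923339844, 302.2931213378906), (23.679420471191406, 25.065391540527344), 24.877933502197266)
station [496.5 304.4 130.3 100.   16.3]
```

View pics/g.png

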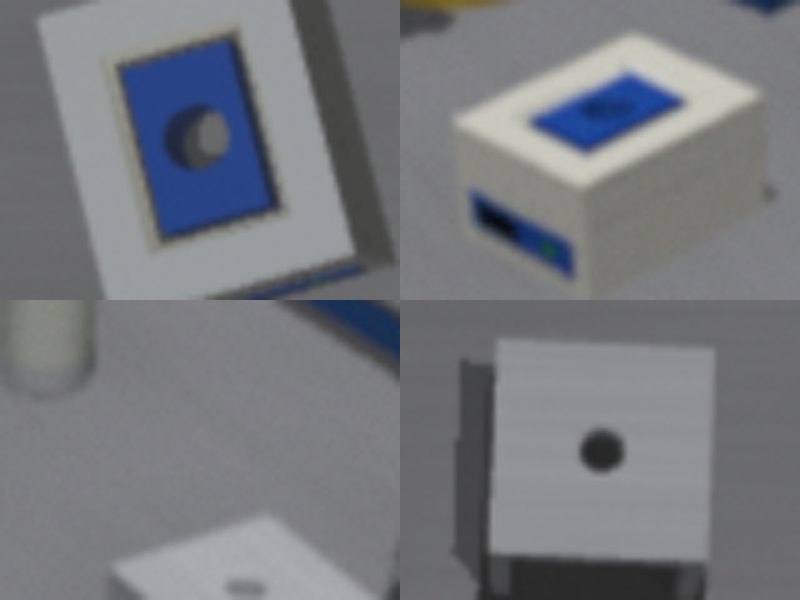

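From the top, the hole's centre is at (495.2, 302.7) mm and the insert is flush. Now I hover above the hole and compare rod and hole in the side view.

```bash
python3 - <<'E'
from meas import *
o=avg();print(o,go(495.2,302.7,200,-74.5,o))
d=up(ctrl.snapshot("side"));e=d["img"].astype(int); r,b=e[...,0],e[...,2]
x,y,w,h=[4*k for k in(240,177,34,20)]
q=(b-r)[y:y+h,x:x+w]; m=q>55
for t in(45,55,65,75):
  for c in blobs(q>t,100):
    p=(ray(d,c[:,0]+np.array([x,y]),.07)[:,:2]*1e3).astype(np.float32); a=cv2.minAreaRect(p); print(t,np.round(a[0],1),np.round(a[1],1))
E
```

```text
{'tool_pos': array([0.34750522, 0.50576571, 0.2275973 ]), 'orientation': array([180.        ,   0.        , -74.58040359]), 'force': array([ 0.13731164, -0.18770249, -2.12002394]), 'opening': 0.03002142026827876} [23.5  -8.84  2.76  0.    0.   -0.08]
45 [492.5 301.1] [72.6 46. ]
55 [492.5 301. ] [70.8 43.9]
65 [492.5 300.8] [69.  42.5]
75 [492.5 300.8] [67.2 40.5]
```

Request:
send_rows(
  plan=[
    [[4, -1, 0, 0, 0, 0], [8, -2, 0, 0, 0, 0], [12, -4, 0, 0, 0, 0], [15, -6, 0, 0, 0, 0], [18, -8, 0, 0, 0, 0], [20, -8.5, 0, 0, 0, 0], [20, -8.5, 0, 0, 0, 0], [20, -8.5, 0, 0, 0, 0]],
  ],
)

```text
clock: 21.43
tool_pos: [0.483, 0.3352, 0.2274]
orientation: [-180.0, 0.0, -74.7]
force: [-0.3, -0.7, -1.9]
opening: 0.03
gripper_force: 30.0
```

```bash
python3 - <<'E'
from meas import *
o=avg();print(o,go(495.2,302.7,180,-74.5,o))
E
```

```text
{'tool_pos': array([0.48200857, 0.33687767, 0.22739803]), 'orientation': array([180.        ,   0.        , -74.49130128]), 'force': array([-0.26361923,  0.24716514, -1.83761253]), 'opening': 0.029661623544596574} [ 3.65 -0.36  4.74 -0.   -0.    0.01]
```

Request:
send_rows(
  plan=[
    [[3.6, -0.35, 0, 0, 0, 0], [3.6, -0.35, 0, 0, 0, 0], [3.6, -0.35, 1.5, 0, 0, 0], [3.6, -0.35, 3, 0, 0, 0], [3.6, -0.35, 4, 0, 0, 0], [3.6, -0.35, 4.5, 0, 0, 0], [3.6, -0.35, 4.5, 0, 0, 0], [3.6, -0.35, 4.5, 0, 0, 0]],
  ],
)

```text
clock: 22.4
tool_pos: [0.4953, 0.303, 0.1826]
orientation: [-180.0, -0.0, -74.5]
force: [-0.1, -0.1, -0.9]
opening: 0.0298
gripper_force: 30.0
```

```bash
python3 - <<'E'
from meas import *
o=avg();print(o)
d=ctrl.snapshot("side")
x,y,w,h=220,125,80,75
cv2.imwrite("pics/i.png",cv2.resize(d["img"][y:y+h,x:x+w,::-1],None,fx=8,fy=8,interpolation=cv2.INTER_CUBIC))
t=o["tool_pos"]-[0,0,.0924]; print("pred tip px",proj(d,t)-[x,y],"hole px",proj(d,[.4925,.3009,.07])-[x,y])
E
```

```text
{'tool_pos': array([0.49555248, 0.30306613, 0.18305457]), 'orientation': array([180.        ,   0.        , -74.49797763]), 'force': array([-0.06599024,  0.07554206, -2.03533153]), 'opening': 0.02963684176577129}
pred tip px [[36.19090272 54.00605437]] hole px [[36.0148586  61.62889529]]
```

View pics/i.png

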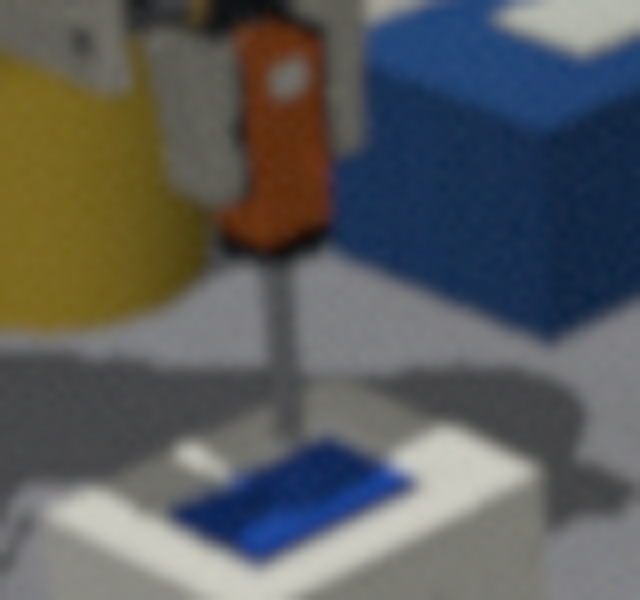

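```bash
python3 - <<'E'
from meas import *
o=avg(3);d=ctrl.snapshot("side");t=o["tool_pos"]-[0,0,.0924]
for z in(.0,.01,.035,.06,.068): 
    p=proj(d,t+[0,0,z])[0]; r0=int(round(p[1])); row=d["img"][r0,:,:].astype(float).mean(1)[int(p[0])-7:int(p[0])+9]
    print(z,p.round(2),int(p[0])-7,row.astype(int).tolist())
P=ray(d,[255.6,179.2],t[2])*1e3; print("tip side",P.round(1),"TCP",o["tool_pos"].round(4))
E
```

```text
0.0 [256.19 179.24] 249 [109, 110, 112, 110, 106, 97, 88, 83, 85, 97, 103, 95, 96, 106, 113, 116]
0.01 [255.94 175.82] 248 [75, 80, 83, 90, 96, 90, 85, 79, 76, 86, 100, 111, 115, 114, 113, 110]
0.035 [255.32 167.12] 248 [129, 128, 129, 129, 120, 100, 86, 79, 91, 111, 124, 129, 128, 128, 127, 128]
0.06 [254.68 158.23] 247 [84, 92, 97, 100, 91, 74, 63, 57, 61, 75, 96, 112, 122, 125, 127, 123]
0.068 [254.47 155.34] 247 [45, 30, 25, 27, 36, 42, 44, 37, 26, 22, 21, 21, 33, 49, 61, 60]
tip side [[494.1 303.7  90.2]] TCP [0.4953 0.3027 0.1826]
```

Request:
send_rows(
  plan=[
    [[0.08, 0.08, 0, 0, 0, 0], [0.08, 0.08, 0.3, 0, 0, 0], [0.08, 0.08, 0.7, 0, 0, 0], [0.08, 0.08, 1.2, 0, 0, 0], [0.08, 0.08, 1.7, 0, 0, 0], [0.08, 0.08, 2.2, 0, 0, 0], [0.08, 0.08, 2.7, 0, 0, 0], [0.08, 0.08, 3, 0, 0, 0]],
  ],
)

```text
clock: 23.62
tool_pos: [0.4944, 0.3015, 0.1513]
orientation: [179.9, -0.0, -74.5]
force: [-0.1, -0.7, -2.6]
opening: 0.0299
gripper_force: 30.0
```

Request:
send_rows(
  plan=[
    [[0, 0, 0.3, 0, 0, 0], [0, 0, 0.7, 0, 0, 0], [0, 0, 1.2, 0, 0, 0], [0, 0, 1.7, 0, 0, 0], [0, 0, 2.2, 0, 0, 0], [0, 0, 2.6, 0, 0, 0], [0, 0, 2.9, 0, 0, 0], [0, 0, 3, 0, 0, 0]],
  ],
)

```text
clock: 24.28
tool_pos: [0.4945, 0.3015, 0.1216]
orientation: [180.0, -0.0, -74.5]
force: [0.8, 0.2, -2.5]
opening: 0.0301
gripper_force: 30.0
```

```bash
python3 - <<'E'
from meas import *
o=avg();print(o)
d=ctrl.snapshot("side")
x,y,w,h=225,145,60,56
cv2.imwrite("pics/j.png",cv2.resize(d["img"][y:y+h,x:x+w,::-1],None,fx=10,fy=10,interpolation=cv2.INTER_CUBIC))
a=np.linspace(0,2*np.pi,9)[:-1]
for c in((.4952,.3027),(.4925,.3009)):
  e=proj(d,np.c_[c[0]+.013*np.cos(a),c[1]+.013*np.sin(a),.07+0*a]); print(((e-[x,y]+.5)*10).astype(int).tolist())
t=o["tool_pos"].copy(); t[2]=.07; print("axis at .07",(proj(d,t)-[x,y]+.5)*10)
E
```

```text
{'tool_pos': array([0.49475773, 0.30171202, 0.12232822]), 'orientation': array([180.        ,   0.        , -74.51424907]), 'force': array([ 0.3717042 , -0.17236627, -1.93149307]), 'opening': 0.03006498292220442}
[[365, 403], [337, 392], [299, 394], [274, 409], [276, 428], [305, 439], [343, 436], [368, 421]]
[[359, 408], [330, 397], [293, 400], [267, 415], [270, 434], [299, 445], [337, 442], [362, 427]]
axis at .07 [[321.5208986  417.76911265]]
```

View pics/j.png

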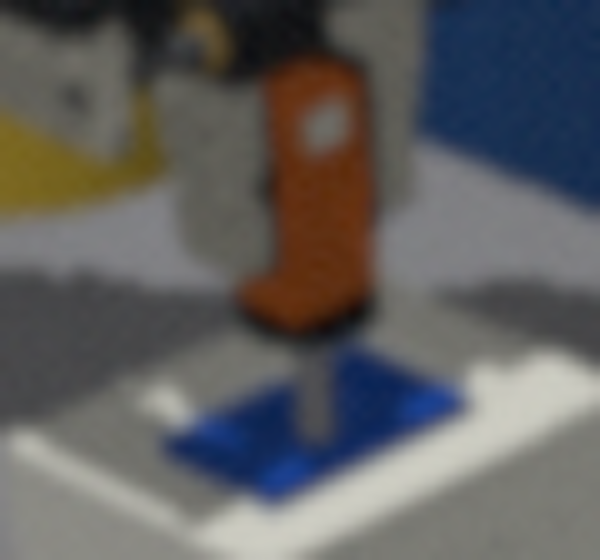

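The rod goes down into the hole, its axis at crop column 316 against the hole's centre at 315. It meets the near rim at row 445, as a centred rod should. The collar is clear above, and the force is only the probe's weight.

```bash
python3 -c "
from plant import ctrl
print(ctrl.close_job())"
```

```text
the job is handed in; nothing more can be done
None
```

The job is handed in at about 25 s of the 72 s limit: the insert is pressed flush and released, and the gripper holds the probe upright, within about 1 mm of the hole's centre, with the tip about 16 mm below the insert and no sign of contact in the force readings.

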